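# Snap the key fob's hook onto the desk eye and tug-test it

## Task

Clip the orange key fob to the near leg of the steel eye that is screwed to the desk: press the gate of its snap hook against that leg until it gives way, the leg is inside the hook and the gate has sprung shut. Then pull the fob straight back so that the leg bears on the shut gate from inside, holding a pull of about 12 N for a moment as a test, and let go so that the fob lies on the desk, still clipped on. Be gentle throughout: hook and eye must never press on each other with more than 18 N. Leave the other things on the desk where they are.

Things in the scene. Friction and masses are not known exactly. Their poses are not given: they have to be found in the camera images.
- snap_hook: Snap hook with its key fob, 144 mm long, 50 wide, 0.14 kg, flat on the desk. Origin under the orange grip's centre, on its underside; x points forward from the grip to the hook's mouth, z up. In front of the grip is a C of 10 mm steel bar, centre plane 13 mm up, x 27 to 89 mm, y -26 to 24 mm, its open front closed by a brass gate. A thin brass key sticks out behind, to x -56 mm.
- fob_center (a point): Centre of the orange grip, a rounded block 50 long (x), 20 wide (y), 26 mm high, half-way up (13 mm above its underside); axes as the snap hook's. Hold it across its width (y).
- mouth (a point): Middle of the mouth, 76 mm ahead of fob_center and 2 mm to its left (+y), inside the shut gate; axes as the snap hook's. The mouth is 14 mm wide between the nose on the right (-y) and the gate's pivot hub on the left. The 8 mm leg should enter here, within about 2 mm sideways.
- nose (a point): Centre of the round nose (10 mm thick) that ends the C's solid right-hand jaw: 83.5 mm ahead of fob_center, 9.5 mm to its right (-y). The shut gate's free end lies behind it. If the leg lands on the nose or on the hub, the way is rigidly blocked.
- hook_back (a point): Inner face of the C's closed back, 37 mm ahead of fob_center. An 8 mm leg stops hard here, its axis 41 mm ahead of fob_center. Inside, the C is free from y -16 to 13 mm.
- gate (a joint): Angle of the gate (rad): 0 shut, to 1.4 swung inward only. 21 mm long, 5 thick, sprung shut, pivot at left of the mouth. The leg's axis meets it 82 mm ahead of fob_center; pushing on takes some 4 to 11 N and shoves the hook to its left; about 50 mm ahead the leg passes its end and it snaps to 0. Pulled back, the leg bears on it from inside at about 69 mm: a rigid stop.
- anchor: Fixed dark plate, 104 x 44 x 3 mm, with a slot along its x. On it, firmly clamped, stands a closed n-shaped eye of 8 mm steel rod, 49 mm high, in the plate's x-z plane; its foot strip is 14 mm wide, to 5.3 mm high. Origin under the plate's centre, on the desk; x points from near leg to far leg, z up. The hook goes on with its x along the anchor's x, its underside 3 to 12 mm above the desk.
- leg_mark (a point): Where the near leg's axis would be with the eye in mid-slot: on the plate, 32 mm from its origin towards -x, 21 mm above the desk; axes as the anchor's. The eye was clamped by hand anywhere within 8 mm either way along x, so the leg itself (8 mm thick, upright) stands up to 8 mm nearer or farther than this point: find it by feel or sight. Sideways it is exact. The far leg is 64 mm behind the near one.
- tape_roll: Bystander: roll of brown tape standing flat, 92 mm across and 48 mm high. Origin on its underside.
- card_case: Bystander: small teal case, 27 x 59 x 26 mm. Origin on its underside.
- loupe: Bystander: black loupe, 44 mm across and 45 mm high. Origin on its underside.
- stapler: Bystander: black stapler, 34 x 135 x 49 mm. Origin on its underside.
- notebook: Bystander: small red-brown notebook, 141 x 90 x 12 mm, lying flat. Origin on its underside.
There are look-alikes about, which are no part of the job. Leave any green look-alike of the snap_hook alone.

How it is judged:
On the way, in this order (a step that is already met when the one before it is completed fails the run):
1. the eye's near leg is inside the hook and the gate has sprung shut (x of leg_mark in the frame of fob_center between 0.03 and 0.082 m and y of leg_mark in the frame of fob_center between -0.02 and 0.018 m and z of leg_mark in the frame of fob_center between -0.03 and 0.035 m and value of joint gate below 0.12 rad and x of leg_mark in the frame of fob_center below 0.066 m), for 0.1 s.
2. the fob is pulled back so that the leg bears on the inside of the shut gate with 9 N or more (x of leg_mark in the frame of fob_center between 0.03 and 0.082 m and y of leg_mark in the frame of fob_center between -0.02 and 0.018 m and z of leg_mark in the frame of fob_center between -0.03 and 0.035 m and value of joint gate below 0.12 rad and x of leg_mark in the frame of fob_center above 0.058 m and contact force between snap_hook and anchor above 9 N), for 0.2 s.
At the end, for the whole second after the job is handed in: The near leg of the eye is inside the hook (leg_mark 30 to 82 mm ahead of the grip's centre, -20 to 18 mm to its left), the gate is shut (below 0.12 rad), and the fob lies at rest on the desk, its centre below 22 mm, tilted less than 0.2 rad, let go (x of leg_mark in the frame of fob_center between 0.03 and 0.082 m and y of leg_mark in the frame of fob_center between -0.02 and 0.018 m and z of leg_mark in the frame of fob_center between -0.03 and 0.035 m and value of joint gate below 0.12 rad and height (world z) of fob_center below 0.022 m and angle between fob_center's own z axis and vertical below 0.2 rad and linear speed of snap_hook below 0.02 m/s and contact force between the fingers and snap_hook below 0.1 N); the robot touches nothing.
It fails at once if hook and eye press on each other with more than 18 N (contact force between snap_hook and anchor above 18 N).
It fails at once if a bystander (tape, card case, loupe, stapler, notebook) is moved by more than 20 mm (distance of any of tape_roll, card_case, loupe, stapler, notebook from where it was at the start of the episode above 0.02 m).
It also fails if it takes over 64 s, if anything falls off the work surface, if the arm or the gripper's body presses on something with over 40 N, if the wrist force passes 120 N, or if a joint passes its speed limit or range.

## Robot

A 6-joint arm with a two-finger parallel gripper is mounted at the origin on the work surface; the furniture and walls round the work are solid. World frame = base frame: x ahead of the robot, y to its left, z up, the work surface at z = 0. Lengths are in m, angles in rad, forces in N, time in s.
With the tool pointing down it reaches from about 0.25 to 0.8 m from the base axis. Payload 3.9 kg.
Tool frame: the origin (TCP) lies midway between the tips of the shut fingers; the grasp point (between the pads) lies 19 mm behind it; z points along the fingers, y is the line along which they close (so a half turn about z gives the same grasp; the last joint's range is limited). The gripper opens to 85 mm and grips with 20 to 120 N. Pads are 22 mm wide; open, the fingers measure 114 mm over their backs; the gripper's body (76 mm by 85 mm) begins 54 mm behind the grasp point. The pads swing forward as they close: fully open they stand 13 mm farther back than shut.
Start: joints at [1.343, 0.26, -0.138, 1.173, 0, 1.571], TCP at [0.119, 0.511, 0.231] pointing down, gripper open.
Joint ranges: [-2.78, 2.78], [-0.83, 1.72], [-1.28, 1.37], [-1.9, 2.12], [-1.57, 1.48], [-3.14, 3.14]. Speed limits (rad/s): [2.57, 2.57, 3.14, 3.14, 3.14, 3.14].

## Interface

Orientations are given as a unit quaternion [w, x, y, z].
In Python, from workcell import readout, imaging, finish_job gives the robot as it stands.
- The arm moves only by the shell command python3 -m handwheel 'ROWS' [FORCE]. ROWS is JSON, a list of rows, each a list of 3 entries, a list of its own where there are three numbers: the shift along the tool's x, y, z in units of 150 mm (1.0 is 150 mm), then the turn, a rotation vector about the tool's x, y, z in units of 360 degrees (1.0 is 360 degrees), then the closure, from -1 (fully open) to 1 (shut). A call has exactly 5 rows; each row shifts and turns the commanded pose from where the row before left it, along the tool's axes as they then stand; what a row does not reach is not made up. A row lasts 1/12 s, in which the tool goes at most 41.7 mm and 7.16 degrees, less where a joint would pass 70% of its speed; a pose out of reach is approached as far as the arm can. A call with a number of a shift or a turn outside -1 to 1 is refused whole. A call with a gripper value outside its range is refused whole. The fingers move at their own pace and stop on an object; FORCE is the grip in N (left out, the last holds). Time passes only in rows, so rows that do not move let the fingers close, or fill a call up. It gives the time, the measured TCP pose, the force, the opening and the grip force at its end, in the units of the state.
- readout.state(): the state, without advancing time (a new reading comes with each control period).
- imaging.capture(name): name is "scene" or "top"; returns (picture, depth): 480x640x3 uint8, red, green, blue; 480x640 float32, m along the optical axis (not along the pixel's ray), 0 where there is no reading.
- imaging.camera_model(name): a dict with "mtx" (3x3 intrinsics, pixels), "rvec" (rotation vector, rad) and "tvec" (3), from world to camera coordinates, as OpenCV has them. Camera axes: x right, y down, z forward; pixel columns grow to the right and rows downward; lengths in m; the calibration is good to about 2 mm. A picture is of the moment at which its call begins. camera_model takes no time and is no camera call.
- finish_job(): hands the job in; it is judged then, once.
The state is a dict: "time_s": time; "q": joint angles; "qvel": joint speeds; "tau": joint torques, N m; "tcp_pos": TCP position; "tool_rot": TCP orientation; "force": force on the tool from outside, world axes, zero at the start; "ft_torque": the same for the moment, N m; "width": opening from 0.0 (shut) to 1.0 (fully open); "grip_force": force on a finger pad.
Only numpy, scipy, OpenCV 4.12 (cv2) and the standard library are available. Lean on these libraries where they do the work, as an engineer would, in place of code of your own. Each camera call takes 0.05 s, during which the arm holds its last target. There are 200 camera calls.

## Working session

There is one attempt and no reset: what is moved stays moved. The work goes in short steps, Python scripts to look and compute and a shell command to move; the robot and the scene stay as the last step left them, time stands still between calls to the robot, and variables do not carry over. Pictures are saved under pics/ and viewed, at most 10 in all, crops included, and the job is handed in when it is done.

```bash
mkdir -p pics; ls
cat > look.py <<'E'
import numpy as np,cv2
from workcell import readout,imaging
def cap(n):
    p,d=imaging.capture(n); return p,d
def save(p,f): cv2.imwrite('pics/'+f,cv2.cvtColor(p,cv2.COLOR_RGB2BGR))
def cam(n):
    m=imaging.camera_model(n); K=np.array(m['mtx'],float);R=cv2.Rodrigues(np.array(m['rvec'],float))[0];t=np.array(m['tvec'],float).ravel()
    return K,R,t
def ray(n,uv,z):
    K,R,t=cam(n); uv=np.atleast_2d(uv).astype(float)
    d=(np.c_[uv,np.ones(len(uv))]@np.linalg.inv(K).T)@R; c=-R.T@t
    return c+d*((z-c[2])/d[:,2])[:,None]
def proj(n,X):
    K,R,t=cam(n); return cv2.projectPoints(np.atleast_2d(X).astype(float),cv2.Rodrigues(R)[0],t,K,None)[0].reshape(-1,2)
E
python3 - <<'E'
from look import *
s=readout.state();print(s)
for n in('scene','top'):
    p,d=cap(n);save(p,n+'0.png');np.savez('/tmp/'+n+'0.npz',p=p,d=d)
    K,R,t=cam(n);print(n,K.tolist(),(-R.T@t).tolist(),R[2].tolist())
E
```

```text
pics
{'time_s': 0.0, 'q': array([ 1.34298878e+00,  2.60688020e-01, -1.39389567e-01,  1.17273034e+00,
       -5.16727846e-06,  1.57084070e+00]), 'qvel': array([-2.55358267e-04,  2.17541412e-03, -8.42198289e-05,  6.53541081e-04,
        1.67005136e-03, -4.31675821e-04]), 'tau': array([ 4.98230420e-04, -4.05682611e+01,  2.53919059e+01,  1.87468110e-02,
        2.48165152e-04,  1.16456357e-05]), 'tcp_pos': array([0.11840966, 0.51074924, 0.23045508]), 'tool_rot': array([-1.11728065e-04,  1.13679617e-01,  9.93516952e-01, -9.99581095e-04]), 'force': array([ 0.50181122, -0.05119408,  0.88070154]), 'ft_torque': array([ 0.02222085, -0.03420545,  0.08199149]), 'grip_force': 0.0, 'width': 1.002286182057338}
scene [[577.4387438435164, 0.0, 326.45530274818765], [0.0, 577.4387438435164, 234.98621397580683], [0.0, 0.0, 1.0]] [-0.6884481333855331, -0.7363115822050279, 0.8862916500521709] [0.7438329533386179, 0.4262768222169065, -0.5147820979484476]
top [[498.613446898505, 0.0, 330.6861502010222], [0.0, 498.613446898505, 237.18555795455794], [0.0, 0.0, 1.0]] [0.28239378383517705, -0.042198850333300335, 1.143286134097042] [0.22343025205271325, -0.009557406115169503, -0.9746730623424507]
```

View pics/scene0.png

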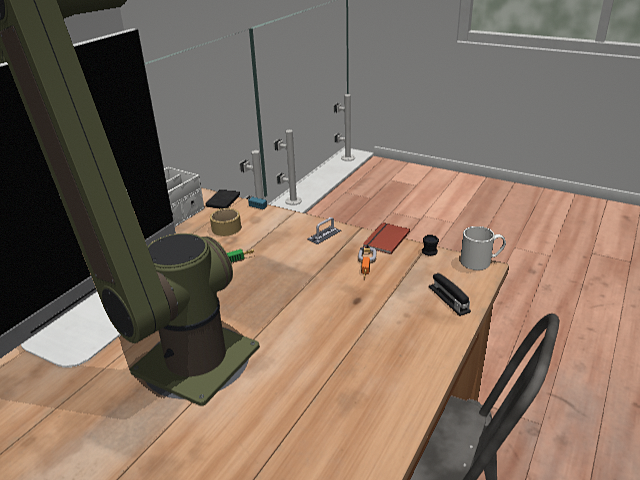

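View pics/top0.png

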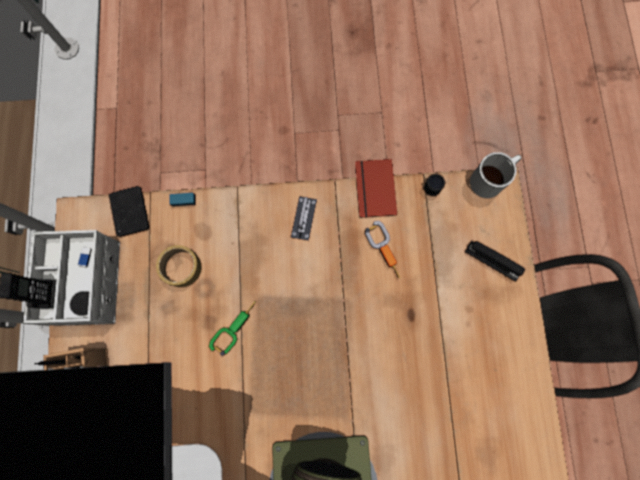

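Scene: orange fob at (388,257) in the top view, with its hook at (377,236) pointing up-left. The green look-alike is at (233,330). The anchor plate with the eye is at (304,218), and the notebook at (377,188) is close to the hook. The orange one fits the description; I'll confirm it in an enlarged crop.

Run:
```python
from look import *
z=np.load('/tmp/top0.npz');p,d=z['p'],z['d']
c=p[180:300,270:430];save(cv2.resize(c,None,fx=5,fy=5,interpolation=cv2.INTER_CUBIC),'crop1.png')
zs=np.load('/tmp/scene0.npz')
c=zs['p'][200:290,290:410];save(cv2.resize(c,None,fx=6,fy=6,interpolation=cv2.INTER_CUBIC),'crop2.png')
for n,P in(('top',p),('scene',zs['p'])):
    h=cv2.cvtColor(P,cv2.COLOR_RGB2HSV)
    m=((h[...,0]>5)&(h[...,0]<17)&(h[...,1]>200)&(h[...,2]>150)).astype(np.uint8)
    k,l,st,ce=cv2.connectedComponentsWithStats(m)
    for i in range(1,k):
        if st[i,4]>15: print(n,st[i],ce[i], ray(n,ce[i],.026 if n=='top' else .02), cv2.minAreaRect(np.argwhere(l==i)[:,::-1].astype(np.int32)))
```

```text
(no output)
```

View pics/crop1.png

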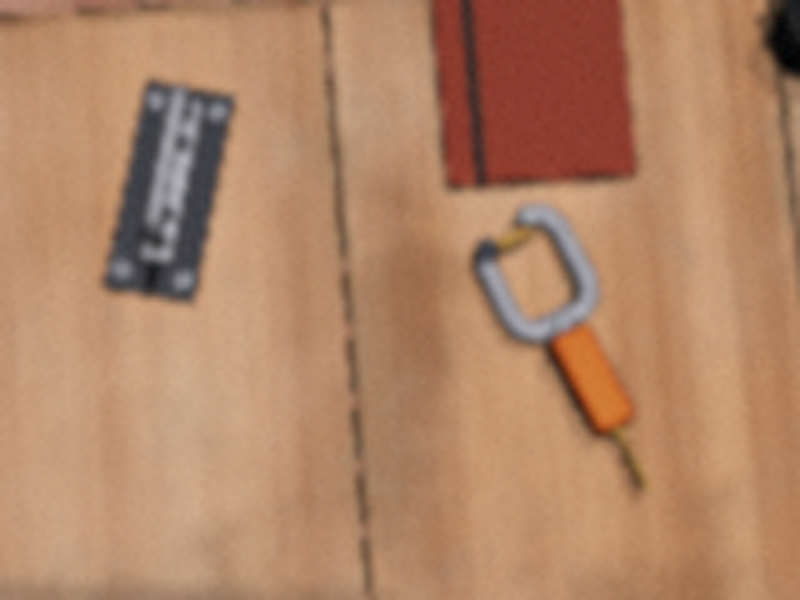

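View pics/crop2.png

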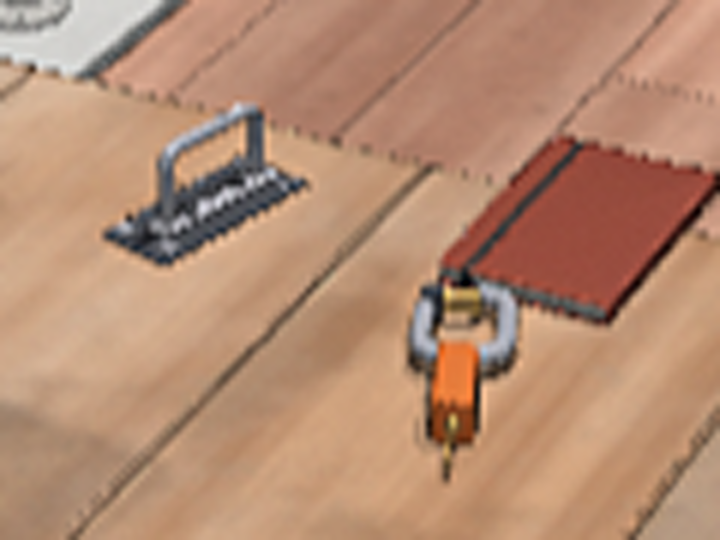

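The crops confirm it. The orange grip is at top pixel (388,256), with the C ahead at (377,235), a brass gate towards the upper left and a key behind. The eye stands on the dark plate centred at (304,218), and its near leg is at about (301,230). Next I'll measure these.

Run:
```python
from look import *
z=np.load('/tmp/top0.npz');p,d=z['p'],z['d']
h=cv2.cvtColor(p,cv2.COLOR_RGB2HSV)
print(h[256,388],p[256,388],d[256,388],h[218,298],p[218,298])
def comp(m,c,zz,name):
    k,l=cv2.connectedComponents(m.astype(np.uint8))
    ids=l[c[1]-4:c[1]+5,c[0]-4:c[0]+5].ravel();ids=ids[ids>0]
    L=np.bincount(ids).argmax()
    uv=np.argwhere(l==L)[:,::-1]
    W=ray('top',uv,zz)[:,:2]
    r=cv2.minAreaRect((W*1000).astype(np.float32))
    mm=W.mean(0);e,v=np.linalg.eigh(np.cov((W-mm).T))
    print(name,len(uv),uv.mean(0),mm,np.degrees(np.arctan2(v[1,1],v[0,1])),r)
H,S,V=[h[...,i].astype(int) for i in range(3)]
comp((H<16)&(S>195)&(V>140),(388,256),.024,'fob')
roi=np.zeros(H.shape,bool);roi[190:245,285:325]=1
m=roi&((S<115))
comp(m,(298,218),.003,'plate')
# steel hook
roi[:]=0;roi[218:252,360:392]=1
comp(roi&(S<90),(388,240),.013,'C')
mb=d[205:240,290:320]
# heights of points above desk in anchor roi
K,R,t=cam('top')
def cloud(y0,y1,x0,x1,D=d):
    vv,uu=np.mgrid[y0:y1,x0:x1];dd=D[y0:y1,x0:x1]
    P=np.stack([(uu-K[0,2])/K[0,0]*dd,(vv-K[1,2])/K[1,1]*dd,dd],-1)
    return (P-t)@R,uu,vv
P,u,v=cloud(190,250,285,325)
for a in((P[...,2]>.03),):
    for q,x,y in zip(P[a],u[a],v[a]): print(x,y,q.round(3))
P,u,v=cloud(245,268,378,400);a=P[...,2]>.018
print('fob depth',P[a].mean(0),a.sum()); print(readout.state()['time_s'])
```

```text
[ 14 190 208] [208 124  53] 1.129119 [115  23  68] [62 63 68]
fob 46 [386.89130435 256.39130435] [ 0.48514418 -0.17796307] -156.81687524214297 ((485.96173095703125, -180.63172912597656), (45.10253143310547, 15.328328132629395), 22.436004638671875)
plate 2169 [304.71599816 216.9538958 ] [0.59746994 0.00458859] 177.69277565302087 ((597.9912109375, 5.658649444580078), (93.60052490234375, 132.94154357910156), 86.21324157714844)
C 327 [377.71559633 235.08562691] [ 0.53886055 -0.16278596] 167.61754635182226 ((542.0052490234375, -160.7150115966797), (64.97389221191406, 51.77452087402344), 21.260196685791016)
308 191 [ 0.282 -0.042  1.143]
305 197 [ 0.634 -0.     0.042]
306 197 [ 0.634 -0.003  0.04 ]
304 198 [0.63  0.002 0.048]
305 198 [ 0.629 -0.001  0.049]
306 198 [ 0.631 -0.003  0.042]
307 198 [ 0.631 -0.005  0.042]
304 199 [0.628 0.002 0.047]
305 199 [ 0.627 -0.     0.05 ]
306 199 [ 0.627 -0.003  0.047]
307 199 [ 0.63  -0.005  0.038]
304 200 [0.625 0.002 0.05 ]
305 200 [ 0.624 -0.     0.052]
306 200 [ 0.625 -0.002  0.048]
307 200 [ 0.63  -0.004  0.032]
303 201 [0.624 0.005 0.045]
304 201
[... 2175 characters left out ...]
22 [0.572 0.016 0.053]
300 222 [0.574 0.014 0.046]
301 222 [0.573 0.012 0.05 ]
302 222 [0.574 0.01  0.044]
299 223 [0.572 0.017 0.047]
300 223 [0.572 0.014 0.046]
301 223 [0.571 0.012 0.048]
302 223 [0.572 0.01  0.046]
299 224 [0.57  0.017 0.045]
300 224 [0.569 0.014 0.047]
301 224 [0.57  0.012 0.042]
299 225 [0.569 0.017 0.039]
300 225 [0.569 0.015 0.04 ]
301 225 [0.568 0.012 0.043]
299 226 [0.567 0.018 0.037]
300 226 [0.565 0.015 0.045]
301 226 [0.567 0.013 0.038]
302 226 [0.568 0.011 0.033]
299 227 [0.567 0.018 0.03 ]
300 227 [0.565 0.015 0.035]
301 227 [0.565 0.013 0.035]
304 229 [ 0.282 -0.042  1.143]
322 240 [ 0.282 -0.042  1.143]
fob depth [ 0.48562682 -0.1784715   0.03570621] 210
0.1
```

```bash
cat >> look.py <<'E'
def cloud(n,d,y0,y1,x0,x1):
    K,R,t=cam(n);vv,uu=np.mgrid[y0:y1,x0:x1];dd=d[y0:y1,x0:x1]
    P=np.stack([(uu-K[0,2])/K[0,0]*dd,(vv-K[1,2])/K[1,1]*dd,dd],-1)
    return (P-t)@R,uu,vv
def pca(W):
    m=W.mean(0);e,v=np.linalg.eigh(np.cov((W-m).T));a=v[:,1]*(1 if v[0,1]>0 else -1);n=np.array([-a[1],a[0]])
    s=(W-m)@a;q=(W-m)@n
    return m,np.degrees(np.arctan2(a[1],a[0])),s.min(),s.max(),q.min(),q.max()
E
python3 - <<'E'
from look import *
z=np.load('/tmp/top0.npz');p,d=z['p'],z['d']
P,u,v=cloud('top',d,190,250,285,325);a=(P[...,2]>.04)&(P[...,2]<.06)
W=P[a][:,:2];print('eye',a.sum(),pca(W))
h=cv2.cvtColor(p,cv2.COLOR_RGB2HSV)[190:250,285:325].astype(int)
m=((h[...,2]<115)&(h[...,1]<140)).astype(np.uint8);m=cv2.morphologyEx(m,cv2.MORPH_CLOSE,np.ones((5,5),np.uint8))
k,l,st,ce=cv2.connectedComponentsWithStats(m);i=1+st[1:,4].argmax();uv=np.argwhere(l==i)[:,::-1]+[285,190]
c=cv2.findContours((l==i).astype(np.uint8),0,1)[0][0].reshape(-1,2)+[285,190]
W=ray('top',uv,.003)[:,:2]
print('plate',st[i],cv2.minAreaRect((W*1000).astype(np.float32)),pca(W))
P,u,v=cloud('top',d,243,272,376,402);a=(P[...,2]>.018)&(P[...,2]<.03)
W=P[a][:,:2];print('fob',a.sum(),P[a][:,2].mean(),cv2.minAreaRect((W*1000).astype(np.float32)),pca(W))
P,u,v=cloud('top',d,215,272,355,402);a=(P[...,2]>.009)&(P[...,2]<.03)&(P[...,0]<.58)
W=P[a][:,:2];print('all',a.sum(),cv2.minAreaRect((W*1000).astype(np.float32)),pca(W))
# gripper position / obstacle heights
P,u,v=cloud('top',d,0,480,0,640)
for (x,y) in((130,210),(75,275),(165,400),(80,380),(377,190),(320,455)): print((x,y),P[y,x])
E
```

```text
eye 100 (array([0.59927124, 0.00663228]), np.float64(-14.521502393786518), np.float64(-0.03508369163036331), np.float64(0.03638177279875907), np.float64(-0.0038850555578869707), np.float64(0.004408738163146347))
plate [  6   7  25  43 644] ((595.38525390625, 7.5811920166015625), (41.691688537597656, 101.64778137207031), 75.23126983642578) (array([0.59409973, 0.00793122]), np.float64(-15.031901092427718), np.float64(-0.04957010637155436), np.float64(0.05218094923631014), np.float64(-0.020857668135680123), np.float64(0.020900713971001537))
fob 211 0.024610100399684184 ((486.7038879394531, -181.339599609375), (71.25202941894531, 22.797941207885742), 24.80294418334961) (array([ 0.48838629, -0.17946731]), np.float64(23.872318399987066), np.float64(-0.037957975413060806), np.float64(0.03319277978521054), np.float64(-0.011961149147655142), np.float64(0.010944861705595258))
all 495 ((509.9835205078125, -171.80616760253906), (127.26953125, 48.97624969482422), 20.292757034301758) (array([ 0.51461619, -0.16977794]), np.float64(19.294485721768105), np.float64(-0.06862093893690267), np.float64(0.058713920184182325), np.float64(-0.024271747679606655), np.float64(0.02478195340395902))
(130, 210) [0.64027213 0.41448819 0.0139215 ]
(75, 275) [0.48182602 0.50430206 0.07818032]
(165, 400) [0.21307243 0.29348529 0.12393607]
(80, 380) [0.26906398 0.29305992 0.46467807]
(377, 190) [ 0.65003263 -0.17153258  0.00825368]
(320, 455) [0.07246193 0.00172248 0.01681551]
```

Run:
```python
from look import *
for n,px in(('scene',[(8,80),(50,100),(130,40),(150,60),(160,130),(168,215),(150,225),(20,320),(40,90),(20,40),(60,180),(100,250),(90,5),(180,255),(220,265)]),('top',[(3,378),(3,470),(60,375),(100,375),(160,370),(160,470),(90,440),(20,285),(20,300),(8,283)])):
    z=np.load(f'/tmp/{n}0.npz');P,u,v=cloud(n,z['d'],0,480,0,640)
    for x,y in px: print(n,(x,y),P[y,x].round(3),z['p'][y,x])
z=np.load('/tmp/top0.npz');p,d=z['p'],z['d']
P,u,v=cloud('top',d,243,272,376,402);a=(P[...,2]>.021)&(P[...,2]<.03)
W=P[a][:,:2];print('fob',a.sum(),cv2.minAreaRect((W*1000).astype(np.float32)),pca(W))
```

```text
scene (8, 80) [-0.052  0.291  0.6  ] [5 6 6]
scene (50, 100) [-0.126  0.079  0.612] [63 66 47]
scene (130, 40) [0.253 0.29  0.609] [2 3 2]
scene (150, 60) [-0.688 -0.736  0.886] [119 121 120]
scene (160, 130) [-0.688 -0.736  0.886] [120 120 119]
scene (168, 215) [0.266 0.291 0.158] [5 9 8]
scene (150, 225) [0.202 0.292 0.16 ] [ 9 10  8]
scene (20, 320) [-0.187  0.289  0.135] [4 5 6]
scene (40, 90) [-0.123  0.101  0.624] [45 47 32]
scene (20, 40) [-0.12   0.121  0.699] [44 47 32]
scene (60, 180) [-0.121  0.12   0.463] [41 34 29]
scene (100, 250) [-0.14   0.035  0.353] [46 39 35]
scene (90, 5) [0.015 0.109 0.729] [29 32 21]
scene (180, 255) [-0.016 -0.025  0.288] [52 52 54]
scene (220, 265) [ 0.044 -0.067  0.242] [76 78 56]
top (3, 378) [0.279 0.295 0.62 ] [6 5 6]
top (3, 470) [0.191 0.292 0.614] [10 10  9]
top (60, 375) [ 0.282 -0.042  1.143] [2 2 0]
top (100, 375) [0.273 0.293 0.407] [0 0 0]
top (160, 370) [0.271 0.294 0.152] [3 3 5]
top (160, 470) [0.093 0.291 0.158] [4 3 5]
top (90, 440) [0.19  0.292 0.432] [0 0 0]
top (20, 285) [0.445 0.54  0.209] [22 25 21]
top (20, 300) [0.42 0.55 0.19] [31 24 20]
top (8, 283) [0.445 0.543 0.24 ] [32 30 31]
fob 182 ((489.1632385253906, -179.6735076904297), (53.613346099853516, 21.280033111572266), 23.061264038085938) (array([ 0.4870535 , -0.18030568]), np.float64(22.75152967247625), np.float64(-0.024616966970657583), np.float64(0.028985278892880276), np.float64(-0.010962873870129277), np.float64(0.010362345681152215))
```

The monitor is a vertical screen at y≈0.292, spanning x up to 0.275 and z from 0.13 to 0.64. The tool starts behind it, and a desk phone or pen holder about 0.24 m high stands at (0.44,0.54). I'll lift straight up first, then swing round.

```bash
python3 -m handwheel '[[[0,0,-0.1],[0,0,0],-1],[[0,0,-0.2],[0,0,0],-1],[[0,0,-0.2],[0,0,0],-1],[[0,0,-0.2],[0,0,0],-1],[[0,0,-0.2],[0,0,0],-1]]' 40; python3 -m handwheel '[[[0,0,-0.2],[0,0,0],-1],[[0,0,-0.2],[0,0,0],-1],[[0,0,-0.2],[0,0,0],-1],[[0,0,-0.2],[0,0,0],-1],[[0,0,-0.2],[0,0,0],-1]]'; python3 -c "
from look import *
print(readout.state())
p,d=cap('scene');save(p,'s1.png')"
```

```text
time_s: 0.52
tcp_pos: [0.1184, 0.5109, 0.3672]
tool_rot: [-0.0, 0.114, 0.994, -0.001]
force: [0.6, -0.5, -0.3]
width: 0.998
grip_force: 0.0
time_s: 0.93
tcp_pos: [0.1184, 0.5108, 0.5175]
tool_rot: [-0.0, 0.114, 0.994, -0.0]
force: [-0.7, 1.3, 0.9]
width: 0.999
grip_force: 0.0
{'time_s': 0.9333, 'q': array([1.34300537e+00, 3.47985165e-01, 7.52042763e-01, 1.97500027e+00,
       3.25561339e-05, 1.57082907e+00]), 'qvel': array([-1.33688969e-03,  4.68864649e-01,  1.77557895e+00,  1.29851489e+00,
        6.92624266e-04, -2.09320427e-03]), 'tau': array([-1.08268236e-03, -4.56394315e+01,  1.74384195e+01, -1.17907807e+00,
       -1.06103134e-04,  9.85199591e-06]), 'tcp_pos': array([0.11841128, 0.51084823, 0.51754865]), 'tool_rot': array([-2.44871930e-05,  1.13665660e-01,  9.93519055e-01, -7.08465684e-05]), 'force': array([-0.72249747,  1.27135985,  0.87196772]), 'ft_torque': array([0.06926208, 0.00104091, 0.02057829]), 'grip_force': 0.0, 'width': 0.9986894670085679}
```

```bash
python3 -m handwheel '[[[-0.268,-0.0103,0],[0,0,0.0122],-1],[[-0.268,-0.0103,0],[0,0,0.0122],-1],[[-0.268,-0.0103,0],[0,0,0.0122],-1],[[-0.268,-0.0103,0],[0,0,0.0122],-1],[[-0.268,-0.0103,0],[0,0,0.0122],-1]]'; python3 -m handwheel '[[[-0.268,-0.0103,0],[0,0,0.0122],-1],[[-0.268,-0.0103,0],[0,0,0.0122],-1],[[-0.268,-0.0103,0],[0,0,0.0122],-1],[[-0.268,-0.0103,0],[0,0,0.0122],-1],[[-0.268,-0.0103,0],[0,0,0.0122],-1]]';  python3 -m handwheel '[[[-0.268,-0.0103,0],[0,0,0.0122],-1],[[-0.268,-0.0103,0],[0,0,0.0122],-1],[[-0.268,-0.0103,0],[0,0,0.0122],-1],[[-0.268,-0.0103,0],[0,0,0.0122],-1],[[-0.268,-0.0103,0],[0,0,0.0122],-1]]';  python3 -m handwheel '[[[-0.268,-0.0103,0],[0,0,0.0122],-1],[[-0.268,-0.0103,0],[0,0,0.0122],-1],[[-0.268,-0.0103,0],[0,0,0.0122],-1],[[-0.268,-0.0103,0],[0,0,0.0122],-1],[[0,0,0],[0,0,0],-1]]'
cat >> look.py <<'E'
def go(x,y,z,yaw):  # deltas to TCP target, tool y axis at yaw (deg, mod 180), in handwheel units
    s=readout.state();w,a,b,c=s['tool_rot'];from scipy.spatial.transform import Rotation as Ro
    R=Ro.from_quat([a,b,c,w]).as_matrix();D=np.array([x,y,z])-s['tcp_pos']
    cur=np.degrees(np.arctan2(R[1,1],R[0,1]));dy=(yaw-cur+90)%180-90
    print('t',s['time_s'],'tcp',s['tcp_pos'].round(4),'yaw',cur.round(2),'tilt',R[2].round(4),'q6',s['q'][5].round(2),'F',s['force'].round(2))
    print('shift units',(R.T@D/.15).round(3),'tool-z turn units',round(-dy/360,4),'(',round(dy,1),'deg world)')
E
python3 -c "
from look import *
go(.487,-.180,.15,-67.5)"
```

```text
time_s: 1.4
tcp_pos: [0.3029, 0.4295, 0.5153]
tool_rot: [-0.0, 0.302, 0.953, -0.001]
force: [0.5, 0.4, 0.1]
width: 1.0
grip_force: 0.0
time_s: 1.82
tcp_pos: [0.4416, 0.2848, 0.5153]
tool_rot: [-0.0, 0.479, 0.878, -0.001]
force: [0.7, -0.0, -0.3]
width: 1.0
grip_force: 0.0
time_s: 2.23
tcp_pos: [0.516, 0.0989, 0.5153]
tool_rot: [-0.0, 0.637, 0.771, -0.001]
force: [0.4, 0.6, -0.5]
width: 1.006
grip_force: 0.0
time_s: 2.65
tcp_pos: [0.5209, -0.066, 0.5155]
tool_rot: [0.001, 0.749, 0.662, -0.002]
force: [-0.0, 0.3, 0.6]
width: 1.001
grip_force: 0.0
t 2.65 tcp [ 0.5209 -0.066   0.5155] yaw -7.09 tilt [-0.0036 -0.0015 -1.    ] q6 1.57 F [-0.03  0.31  0.6 ]
shift units [-0.774 -0.127  2.44 ] tool-z turn units 0.1678 ( -60.4 deg world)
```

```bash
python3 -m handwheel '[[[-0.08,-0.013,0.2],[0,0,0],-1],[[-0.08,-0.013,0.2],[0,0,0],-1],[[-0.08,-0.013,0.2],[0,0,0],-1],[[-0.08,-0.013,0.2],[0,0,0],-1],[[-0.08,-0.013,0.2],[0,0,0],-1]]'; python3 -m handwheel '[[[-0.08,-0.013,0.2],[0,0,0],-1],[[-0.08,-0.013,0.2],[0,0,0],-1],[[-0.08,-0.013,0.2],[0,0,0],-1],[[-0.08,-0.013,0.2],[0,0,0],-1],[[-0.05,-0.01,0.2],[0,0,0],-1]]'; python3 -m handwheel '[[[0,0,0],[0,0,0.0186],-1],[[0,0,0],[0,0,0.0186],-1],[[0,0,0],[0,0,0.0186],-1],[[0,0,0],[0,0,0.0186],-1],[[0,0,0],[0,0,0.0186],-1]]'; python3 -m handwheel '[[[0,0,0],[0,0,0.0186],-1],[[0,0,0],[0,0,0.0186],-1],[[0,0,0],[0,0,0.0186],-1],[[0,0,0],[0,0,0.0186],-1],[[0,0,0],[0,0,0],-1]]' ; python3 -c "
from look import *
go(.487,-.180,.06,-67.5)
p,d=cap('top');save(p,'t2.png')
P,u,v=cloud('top',d,215,275,355,405);a=(P[...,2]>.021)&(P[...,2]<.03);print(a.sum())
"
```

```text
time_s: 3.07
tcp_pos: [0.5044, -0.118, 0.3646]
tool_rot: [-0.0, 0.746, 0.666, -0.0]
force: [-0.2, 0.6, 0.9]
width: 1.002
grip_force: 0.0
time_s: 3.48
tcp_pos: [0.4888, -0.1723, 0.2146]
tool_rot: [-0.0, 0.746, 0.666, -0.0]
force: [0.3, -0.4, 0.4]
width: 1.001
grip_force: 0.0
time_s: 3.9
tcp_pos: [0.4892, -0.1715, 0.2157]
tool_rot: [-0.001, 0.907, 0.42, -0.0]
force: [-0.4, 0.2, 0.1]
width: 1.0
grip_force: 0.0
time_s: 4.32
tcp_pos: [0.4893, -0.1715, 0.2159]
tool_rot: [-0.0, 0.98, 0.201, -0.0]
force: [0.7, 0.3, -0.2]
width: 1.0
grip_force: 0.0
t 4.3167 tcp [ 0.4893 -0.1715  0.2159] yaw -66.83 tilt [-6.e-04 -8.e-04 -1.e+00] q6 2.4 F [ 0.73  0.31 -0.16]
shift units [-0.036  0.047  1.039] tool-z turn units 0.0019 ( -0.7 deg world)
1
```

```bash
python3 -m handwheel '[[[-0.035,0.046,0.2],[0,0,0.0019],-1],[[0,0,0.25],[0,0,0],-1],[[0,0,0.25],[0,0,0],-1],[[0,0,0.2],[0,0,0],-1],[[0,0,0.2],[0,0,0],-1]]'; python3 -m handwheel '[[[0,0,0.1],[0,0,0],-1],[[0,0,0.1],[0,0,0],-1],[[0,0,0.08],[0,0,0],-1],[[0,0,0.02],[0,0,0],-1],[[0,0,0],[0,0,0],-1]]'; python3 -c "
from look import *
go(.487,-.180,.005,-67.3)"
```

```text
time_s: 4.78
tcp_pos: [0.4867, -0.18, 0.0496]
tool_rot: [-0.0, 0.98, 0.197, -0.0]
force: [0.1, 1.1, 0.1]
width: 1.002
grip_force: 0.0
time_s: 5.2
tcp_pos: [0.4865, -0.1799, 0.0053]
tool_rot: [-0.001, 0.98, 0.197, -0.001]
force: [1.0, 0.4, -0.1]
width: 0.995
grip_force: 0.0
t 5.2 tcp [ 0.4865 -0.1799  0.0053] yaw -67.33 tilt [-0.0018 -0.0018 -1.    ] q6 2.39 F [ 1.05  0.37 -0.15]
shift units [0.003 0.002 0.002] tool-z turn units -0.0001 ( 0.0 deg world)
```

Close on the fob gently, then check.

```bash
python3 -m handwheel '[[[0,0,0],[0,0,0],0],[[0,0,0],[0,0,0],0.3],[[0,0,0],[0,0,0],0.6],[[0,0,0],[0,0,0],1],[[0,0,0],[0,0,0],1]]' 45; python3 -m handwheel '[[[0,0,0],[0,0,0],1],[[0,0,0],[0,0,0],1],[[0,0,0],[0,0,0],1],[[0,0,0],[0,0,0],1],[[0,0,0],[0,0,0],1]]'; python3 -c "
from look import *
go(.487,-.180,.06,-67.3)"
```

```text
time_s: 5.62
tcp_pos: [0.4879, -0.1806, 0.0069]
tool_rot: [0.0, 0.981, 0.196, 0.001]
force: [0.5, 0.6, -0.1]
width: 0.301
grip_force: 0.0
time_s: 6.03
tcp_pos: [0.488, -0.1807, 0.007]
tool_rot: [0.0, 0.981, 0.196, 0.001]
force: [-0.3, -0.3, 5.5]
width: 0.222
grip_force: 45.0
t 6.0333 tcp [ 0.488  -0.1807  0.007 ] yaw -67.45 tilt [ 9.e-04  1.e-03 -1.e+00] q6 2.39 F [-0.28 -0.27  5.49]
shift units [-0.004 -0.007 -0.353] tool-z turn units -0.0004 ( 0.1 deg world)
```

Gripped, but at this yaw the last joint would run out of range on the way to the anchor. I'll release, make a half turn above the fob and regrip.

```bash
python3 -m handwheel '[[[0,0,0],[0,0,0],0.2],[[0,0,0],[0,0,0],-0.3],[[0,0,0],[0,0,0],-1],[[0,0,0],[0,0,0],-1],[[0,0,0],[0,0,0],-1]]'; python3 -m handwheel '[[[0,0,-0.05],[0,0,0],-1],[[0,0,-0.1],[0,0,0],-1],[[0,0,-0.15],[0,0,0],-1],[[0,0,-0.15],[0,0,0],-1],[[0,0,0],[0,0,-0.0195],-1]]'; for i in 1 2 3 4; do python3 -m handwheel '[[[0,0,0],[0,0,-0.0195],-1],[[0,0,0],[0,0,-0.0195],-1],[[0,0,0],[0,0,-0.0195],-1],[[0,0,0],[0,0,-0.0195],-1],[[0,0,0],[0,0,-0.0195],-1]]' | tail -n 6 | head -1; done; python3 -m handwheel '[[[0,0,0],[0,0,-0.0195],-1],[[0,0,0],[0,0,-0.0195],-1],[[0,0,0],[0,0,-0.0195],-1],[[0,0,0],[0,0,-0.0195],-1],[[0,0,0],[0,0,0],-1]]'; python3 -c "
from look import *
go(.4865,-.180,.007,-67.4)"
```

```text
time_s: 6.45
tcp_pos: [0.4872, -0.1803, 0.0061]
tool_rot: [-0.0, 0.981, 0.196, -0.0]
force: [-0.1, 0.7, 0.6]
width: 0.912
grip_force: 0.0
time_s: 6.87
tcp_pos: [0.4904, -0.1815, 0.0783]
tool_rot: [0.002, 0.967, 0.256, 0.003]
force: [0.1, 0.9, 1.1]
width: 1.003
grip_force: 0.0
time_s: 7.28
time_s: 7.7
time_s: 8.12
time_s: 8.53
time_s: 8.95
tcp_pos: [0.4875, -0.1804, 0.0743]
tool_rot: [0.0, -0.158, 0.987, -0.0]
force: [-0.1, 0.2, 0.2]
width: 0.999
grip_force: 0.0
t 8.95 tcp [ 0.4875 -0.1804  0.0743] yaw 108.16 tilt [-3.e-04 -2.e-04 -1.e+00] q6 -0.67 F [-0.14  0.25  0.24]
shift units [0.005 0.005 0.449] tool-z turn units -0.0123 ( 4.4 deg world)
```

```bash
python3 -m handwheel '[[[0.005,0.005,0.05],[0,0,-0.0123],-1],[[0,0,0.1],[0,0,0],-1],[[0,0,0.15],[0,0,0],-1],[[0,0,0.11],[0,0,0],-1],[[0,0,0.035],[0,0,0],-1]]'; python3 -m handwheel '[[[0,0,0],[0,0,0],-0.5],[[0,0,0],[0,0,0],0.2],[[0,0,0],[0,0,0],0.6],[[0,0,0],[0,0,0],1],[[0,0,0],[0,0,0],1]]' 45; python3 -m handwheel '[[[0,0,0],[0,0,0],1],[[0,0,0],[0,0,0],1],[[0,0,0],[0,0,0],1],[[0,0,0],[0,0,0],1],[[0,0,0],[0,0,0],1]]'; python3 -c "
from look import *
go(.4626,.0428,.08,75.1)"
```

```text
time_s: 9.37
tcp_pos: [0.4847, -0.1793, 0.0052]
tool_rot: [-0.002, -0.193, 0.981, 0.001]
force: [-0.8, 0.4, 0.5]
width: 1.001
grip_force: 0.0
time_s: 9.78
tcp_pos: [0.4873, -0.1803, 0.008]
tool_rot: [0.001, -0.195, 0.981, -0.001]
force: [0.6, 0.2, 0.5]
width: 0.303
grip_force: 0.0
time_s: 10.2
tcp_pos: [0.4873, -0.1803, 0.0081]
tool_rot: [0.001, -0.195, 0.981, -0.001]
force: [-0.2, 0.6, 5.9]
width: 0.224
grip_force: 44.7
t 10.2 tcp [ 0.4873 -0.1803  0.0081] yaw 112.47 tilt [-0.0014 -0.0014 -1.    ] q6 -0.75 F [-0.22  0.61  5.94]
shift units [-0.417  1.437 -0.481] tool-z turn units 0.1038 ( -37.4 deg world)
```

```bash
python3 -m handwheel '[[[0,0,-0.05],[0,0,0],1],[[0,0,-0.1],[0,0,0],1],[[0,0,-0.15],[0,0,0],1],[[0,0,-0.18],[0,0,0],1],[[0,0,0],[0,0,0],1]]'; python3 -m handwheel '[[[-0.03,0.1,0],[0,0,0],1],[[-0.06,0.2,0],[0,0,0],1],[[-0.06,0.2,0],[0,0,0],1],[[-0.06,0.2,0],[0,0,0],1],[[-0.06,0.2,0],[0,0,0],1]]';  python3 -m handwheel '[[[-0.06,0.2,0],[0,0,0],1],[[-0.06,0.2,0],[0,0,0],1],[[-0.027,0.137,0],[0,0,0],1],[[0,0,0],[0,0,0.015],1],[[0,0,0],[0,0,0.0178],1]]'; python3 -m handwheel '[[[0,0,0],[0,0,0.0178],1],[[0,0,0],[0,0,0.0178],1],[[0,0,0],[0,0,0.0178],1],[[0,0,0],[0,0,0.0176],1],[[0,0,0],[0,0,0],1]]';python3 -c "
from look import *
go(.4626,.0428,.0155,75.1)"
```

```text
time_s: 10.62
tcp_pos: [0.4894, -0.181, 0.0836]
tool_rot: [0.003, -0.195, 0.981, -0.002]
force: [0.4, -1.1, -1.3]
width: 0.225
grip_force: 44.2
time_s: 11.03
tcp_pos: [0.4712, -0.0385, 0.0786]
tool_rot: [-0.001, -0.194, 0.981, 0.0]
force: [0.4, 0.2, -3.0]
width: 0.217
grip_force: 44.2
time_s: 11.45
tcp_pos: [0.4607, 0.0446, 0.0786]
tool_rot: [-0.001, -0.092, 0.996, 0.0]
force: [0.2, -0.2, -1.4]
width: 0.221
grip_force: 44.3
time_s: 11.87
tcp_pos: [0.4611, 0.0432, 0.0786]
tool_rot: [-0.001, 0.13, 0.991, -0.0]
force: [-0.4, 0.8, -1.9]
width: 0.221
grip_force: 44.4
t 11.8667 tcp [0.4611 0.0432 0.0786] yaw 75.02 tilt [ 1.2e-03 -4.0e-04 -1.0e+00] q6 0.35 F [-0.37  0.85 -1.9 ]
shift units [-0.011  0.     0.421] tool-z turn units -0.0002 ( 0.1 deg world)
```

Lower to carrying height (underside about 7 mm), then look.

```bash
python3 -m handwheel '[[[-0.01,0,0.05],[0,0,0],1],[[0,0,0.12],[0,0,0],1],[[0,0,0.15],[0,0,0],1],[[0,0,0.1],[0,0,0],1],[[0,0,0],[0,0,0],1]]'
python3 - <<'E'
from look import *
go(.4626,.0428,.0155,75.1)
p,d=cap('top');np.savez('/tmp/top3.npz',p=p,d=d)
c=p[185:285,250:370];save(cv2.resize(c,None,fx=6,fy=6,interpolation=cv2.INTER_CUBIC),'t3.png')
p,d=cap('scene');np.savez('/tmp/scene3.npz',p=p,d=d)
c=p[200:290,270:370];save(cv2.resize(c,None,fx=6,fy=6,interpolation=cv2.INTER_CUBIC),'s3.png')
E
```

```text
time_s: 12.28
tcp_pos: [0.4602, 0.0424, 0.0129]
tool_rot: [-0.003, 0.128, 0.992, -0.001]
force: [-0.6, -1.7, -2.2]
width: 0.22
grip_force: 44.3
t 12.2833 tcp [0.4602 0.0424 0.0129] yaw 75.24 tilt [ 0.0061 -0.0022 -1.    ] q6 0.35 F [-0.61 -1.7  -2.17]
shift units [-0.015  0.006 -0.017] tool-z turn units 0.0004 ( -0.1 deg world)
```

View pics/t3.png

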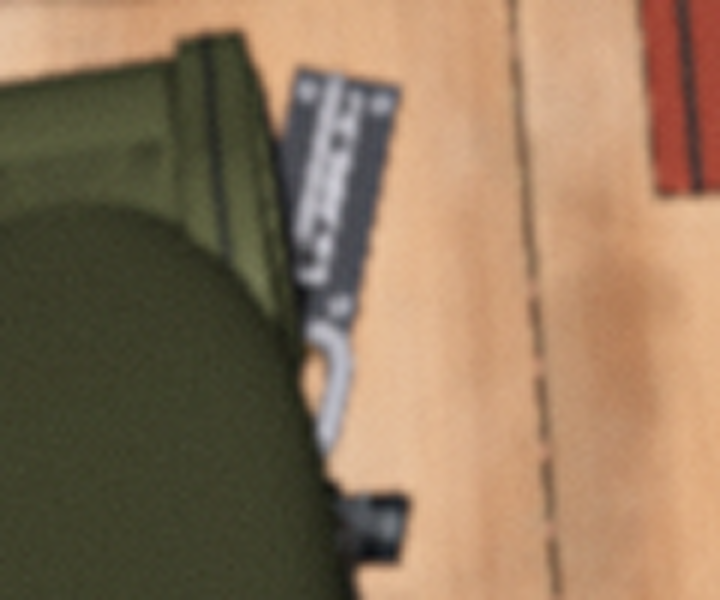

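View pics/s3.png

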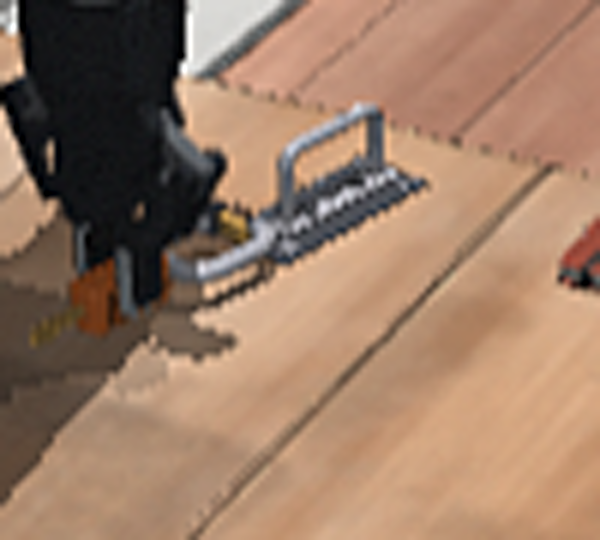

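Top crop: the hook's right jaw runs from (320,445) up to the nose at (320,330), and the plate and eye are straight ahead. In the scene crop the fob is held level, with the brass gate facing the near leg at (285,190). I'll measure the jaw against the eye with the same camera.

Run:
```python
from look import *
ang=np.radians(-14.8);a=np.array([np.cos(ang),np.sin(ang)]);n=np.array([-a[1],a[0]])
z0=np.load('/tmp/top0.npz');z3=np.load('/tmp/top3.npz')
def eye(d):
    P,u,v=cloud('top',d,190,250,285,325);k=(P[...,2]>.04)&(P[...,2]<.06);return P[k]
E=eye(z0['d']);W=E[:,:2];A,N=W@a,W@n
print('eye lat mean/min/max',N.mean(),N.min(),N.max(),'along',A.min(),A.max())
leg=np.array([(A.min()+A.max())/2-.032,(N.min()+N.max())/2]);print('leg along,lat',leg,'xy',a*leg[0]+n*leg[1])
P,u,v=cloud('top',z3['d'],236,264,298,312)
k=(P[...,2]>.012)&(P[...,2]<.04);Q=P[k];A,N=Q[:,:2]@a,Q[:,:2]@n
t=np.array([.4602,.0424]);ta,tn=t@a,t@n
o=np.argsort(A)
B=np.arange(40,100,4)
for b in B:
    s=(A-ta>b/1e3)&(A-ta<=(b+4)/1e3)
    if s.any(): print(b,s.sum(),'lat rel leg mm min/max',((N[s]-leg[1])*1e3).min().round(1),((N[s]-leg[1])*1e3).max().round(1),'z',(np.sort(Q[s,2])[-3:]*1e3).round(1))
print('tcp lat rel leg',(tn-leg[1])*1e3,'leg ahead of tcp',(leg[0]-ta)*1e3)
```

```text
eye lat mean/min/max 0.15949354240330832 0.15547402337385974 0.16379725822389835 along 0.542615123657394 0.6140773191898943
leg along,lat [0.54634622 0.15963564] xy [0.56899855 0.01477765]
40 5 lat rel leg mm min/max -24.9 -19.9 z [22.7 23.6 24.8]
44 7 lat rel leg mm min/max -26.5 -19.2 z [21.6 22.8 23.3]
48 9 lat rel leg mm min/max -25.6 -18.3 z [23.6 24.1 25.8]
52 7 lat rel leg mm min/max -24.8 -17.6 z [23.3 24.4 26.6]
56 7 lat rel leg mm min/max -26.1 -16.7 z [21.9 22.6 23. ]
60 7 lat rel leg mm min/max -25.6 -18.6 z [22.4 23.5 25.2]
64 8 lat rel leg mm min/max -26.6 -17.1 z [22.5 22.6 23.3]
68 7 lat rel leg mm min/max -26.1 -16.5 z [22.2 22.3 24.7]
72 10 lat rel leg mm min/max -25.3 -8.5 z [21.9 22.2 22.8]
76 12 lat rel leg mm min/max -24.7 -8.2 z [23.3 24.8 26.8]
80 14 lat rel leg mm min/max -21.5 -7.1 z [24.4 25.  26.3]
84 3 lat rel leg mm min/max -18.4 -8.9 z [19.6 20.2 20.6]
tcp lat rel leg -1.0861913199991524 leg ahead of tcp 112.24499812434941
```

```bash
python3 -m handwheel '[[[-0.02,-0.0055,-0.01],[0,0,0],1],[[-0.03,0,0],[0,0,0],1],[[-0.03,0,0],[0,0,0],1],[[-0.03,0,0],[0,0,0],1],[[0,0,0],[0,0,0],1]]'; python3 -m handwheel '[[[0,0,0],[0,0,0],1],[[0,0,0],[0,0,0],1],[[0,0,0],[0,0,0],1],[[0,0,0],[0,0,0],1],[[0,0,0],[0,0,0],1]]'
cat >> look.py <<'E'
def rel():
    s=readout.state();ang=np.radians(-14.8);a=np.array([np.cos(ang),np.sin(ang)]);n=np.array([-a[1],a[0]])
    D=s['tcp_pos'][:2];F=s['force']
    print('t',s['time_s'],'leg ahead',((.54635-D@a)*1e3).round(2),'lat',((D@n-.15964)*1e3).round(2),'z',(s['tcp_pos'][2]*1e3).round(2),'Fa',(F[:2]@a).round(2),'Fn',(F[:2]@n).round(2),'Fz',F[2].round(2))
E
python3 -c "
from look import *
rel();go(.4626,.0428,.0155,75.2)"
```

```text
time_s: 12.8
tcp_pos: [0.4815, 0.0376, 0.0184]
tool_rot: [0.002, 0.13, 0.992, 0.0]
force: [0.8, 0.1, -2.4]
width: 0.224
grip_force: 44.3
time_s: 13.22
tcp_pos: [0.4788, 0.0377, 0.0175]
tool_rot: [-0.0, 0.13, 0.992, -0.0]
force: [-0.2, 0.1, -2.5]
width: 0.225
grip_force: 44.3
t 13.2167 leg ahead 93.12 lat -0.85 z 17.49 Fa -0.24 Fn 0.0 Fz -2.46
t 13.2167 tcp [0.4788 0.0377 0.0175] yaw 75.12 tilt [ 3.e-04 -1.e-04 -1.e+00] q6 0.34 F [-0.23  0.06 -2.46]
shift units [0.113 0.005 0.013] tool-z turn units -0.0002 ( 0.1 deg world)
```

```bash
cat > jaw.py <<'E'
from look import *
def jaw():
    ang=np.radians(-14.8);a=np.array([np.cos(ang),np.sin(ang)]);n=np.array([-a[1],a[0]])
    s=readout.state();t=s['tcp_pos'][:2];L=[]
    for i in range(3):
        p,d=cap('top');P,u,v=cloud('top',d,228,264,292,314)
        k=(P[...,2]>.017)&(P[...,2]<.035);Q=P[k];r=(Q[:,:2]@a-t@a)*1e3;l=(Q[:,:2]@n-.15964)*1e3
        j=(r>38)&(r<68)&(l<-12)&(l>-32);b=r>70
        L.append([l[j].mean(),l[j].min(),l[j].max(),j.sum(),l[b].max(),r.max(),np.median(Q[j,2])*1e3,np.polyfit(r[j],l[j],1)[0]])
    print('jaw lat mean,min,max,n,nose left,front,z,slope',np.mean(L,0).round(2))
jaw();rel()
E
python3 jaw.py
```

```text
jaw lat mean,min,max,n,nose left,front,z,slope [-22.7  -26.49 -17.23  38.    -7.19  87.07  26.68   0.1 ]
t 13.3667 leg ahead 92.95 lat -0.82 z 17.54 Fa -1.02 Fn -0.03 Fz -2.49
```

```bash
python3 -m handwheel '[[[-0.02,0,0],[0,0,0],1],[[-0.02,0,0],[0,0,0],1],[[-0.013,0,0],[0,0,0],1],[[-0.007,0,0],[0,0,0],1],[[0,0,0],[0,0,0],1]]'; python3 -c "
from look import *
rel()";  python3 -m handwheel '[[[-0.004,0,0],[0,0,0],1],[[-0.004,0,0],[0,0,0],1],[[-0.004,0,0],[0,0,0],1],[[-0.004,0,0],[0,0,0],1],[[0,0,0],[0,0,0],1]]'; python3 -c "
from look import *
rel()"
```

```text
time_s: 13.78
tcp_pos: [0.4884, 0.0353, 0.0176]
tool_rot: [0.0, 0.13, 0.992, 0.0]
force: [0.2, -0.2, -2.5]
width: 0.22
grip_force: 44.3
t 13.7833 leg ahead 83.22 lat -0.75 z 17.58 Fa 0.25 Fn -0.12 Fz -2.52
time_s: 14.2
tcp_pos: [0.4899, 0.0348, 0.0175]
tool_rot: [-0.0, 0.13, 0.992, -0.0]
force: [0.4, 0.8, -1.6]
width: 0.222
grip_force: 44.4
t 14.2 leg ahead 81.63 lat -0.89 z 17.49 Fa 0.2 Fn 0.85 Fz -1.57
```

```bash
python3 -m handwheel '[[[-0.004,0,0],[0,0,0],1],[[-0.004,0,0],[0,0,0],1],[[-0.004,0,0],[0,0,0],1],[[-0.004,0,0],[0,0,0],1],[[0,0,0],[0,0,0],1]]'>/dev/null; python3 -c "
from look import *
rel()";  python3 -m handwheel '[[[-0.004,0,0],[0,0,0],1],[[-0.004,0,0],[0,0,0],1],[[-0.004,0,0],[0,0,0],1],[[0,0,0],[0,0,0],1],[[0,0,0],[0,0,0],1]]' >/dev/null; python3 -c "
from look import *
rel()"
```

```text
t 14.6167 leg ahead 80.41 lat -0.9 z 17.27 Fa -4.95 Fn 0.18 Fz -0.09
t 15.0333 leg ahead 78.68 lat -0.83 z 17.23 Fa -5.68 Fn 1.25 Fz -0.03
```

Contact was at about 81 mm, and the resistance of about 5.5 N is yielding, so it is the gate. I'll continue in small steps.

```bash
python3 -m handwheel '[[[-0.005,0,0],[0,0,0],1],[[-0.005,0,0],[0,0,0],1],[[-0.005,0,0],[0,0,0],1],[[-0.005,0,0],[0,0,0],1],[[0,0,0],[0,0,0],1]]'>/dev/null; python3 -c "
from look import *
rel()";  python3 -m handwheel '[[[-0.005,0,0],[0,0,0],1],[[-0.005,0,0],[0,0,0],1],[[-0.005,0,0],[0,0,0],1],[[-0.005,0,0],[0,0,0],1],[[0,0,0],[0,0,0],1]]' >/dev/null; python3 -c "
from look import *
rel()"
```

```text
t 15.45 leg ahead 76.47 lat -1.01 z 17.13 Fa -6.23 Fn 1.36 Fz 0.93
t 15.8667 leg ahead 74.56 lat -1.1 z 16.76 Fa -8.26 Fn 1.9 Fz 0.84
```

```bash
python3 -m handwheel '[[[-0.005,0,0],[0,0,0],1],[[-0.005,0,0],[0,0,0],1],[[-0.005,0,0],[0,0,0],1],[[0,0,0],[0,0,0],1],[[0,0,0],[0,0,0],1]]'>/dev/null; python3 -c "
from look import *
rel()";  python3 -m handwheel '[[[-0.005,0,0],[0,0,0],1],[[-0.005,0,0],[0,0,0],1],[[-0.005,0,0],[0,0,0],1],[[0,0,0],[0,0,0],1],[[0,0,0],[0,0,0],1]]' >/dev/null; python3 -c "
from look import *
rel();go(.4626,.0428,.0155,75.2);print(readout.state()['ft_torque'])"
```

```text
t 16.2833 leg ahead 73.01 lat -1.05 z 16.5 Fa -7.83 Fn 2.45 Fz -0.72
t 16.7 leg ahead 71.32 lat -0.96 z 16.27 Fa -9.18 Fn 2.37 Fz -0.61
t 16.7 tcp [0.4998 0.0321 0.0163] yaw 75.18 tilt [ 8.4e-03  3.0e-04 -1.0e+00] q6 0.32 F [-8.27  4.64 -0.61]
shift units [0.258 0.006 0.007] tool-z turn units -0.0001 ( 0.0 deg world)
[0.90183559 1.65394826 0.17333982]
```

```bash
python3 -m handwheel '[[[-0.005,0,0],[0,0,0],1],[[-0.005,0,0],[0,0,0],1],[[-0.005,0,0],[0,0,0],1],[[0,0,0],[0,0,0],1],[[0,0,0],[0,0,0],1]]'>/dev/null; python3 -c "
from look import *
rel()";  python3 -m handwheel '[[[-0.005,0,0],[0,0,0],1],[[-0.005,0,0],[0,0,0],1],[[-0.005,0,0],[0,0,0],1],[[0,0,0],[0,0,0],1],[[0,0,0],[0,0,0],1]]' >/dev/null; python3 jaw.py
```

```text
t 17.1167 leg ahead 69.32 lat -0.76 z 16.13 Fa -9.01 Fn 2.7 Fz -1.82Traceback (most recent call last):
  File "jaw.py", line 11, in <module>
    jaw();rel()
    ~~~^^
  File "jaw.py", line 9, in jaw
    L.append([l[j].mean(),l[j].min(),l[j].max(),j.sum(),l[b].max(),r.max(),np.median(Q[j,2])*1e3,np.polyfit(r[j],l[j],1)[0]])
                                                        ~~~~~~~~^^
    return umr_maximum(a, axis, None, out, keepdims, initial, where)
ValueError: zero-size array to reduction operation maximum which has no identity
```

```bash
sed -i 's/228,264,292,314/215,264,290,318/' jaw.py; python3 -c "
from look import *
rel()"; python3 -m handwheel '[[[-0.005,0,0],[0,0,0],1],[[-0.005,0,0],[0,0,0],1],[[-0.005,0,0],[0,0,0],1],[[-0.005,0,0],[0,0,0],1],[[0,0,0],[0,0,0],1]]'>/dev/null; python3 -c "
from look import *
rel()";  python3 -m handwheel '[[[-0.005,0,0],[0,0,0],1],[[-0.005,0,0],[0,0,0],1],[[-0.005,0,0],[0,0,0],1],[[-0.005,0,0],[0,0,0],1],[[0,0,0],[0,0,0],1]]' >/dev/null; python3 -c "
from look import *
rel()"
```

```text
t 17.5833 leg ahead 66.86 lat -0.41 z 16.09 Fa -8.7 Fn 3.06 Fz -2.14
t 18.0 leg ahead 63.13 lat -0.06 z 16.28 Fa -6.74 Fn 5.01 Fz -3.3
t 18.4167 leg ahead 59.84 lat 0.04 z 16.38 Fa -8.02 Fn 4.28 Fz -2.24
```

```bash
python3 -m handwheel '[[[-0.005,0,0],[0,0,0],1],[[-0.005,0,0],[0,0,0],1],[[-0.005,0,0],[0,0,0],1],[[-0.005,0,0],[0,0,0],1],[[0,0,0],[0,0,0],1]]'>/dev/null; python3 -c "
from look import *
rel()";  python3 -m handwheel '[[[-0.005,0,0],[0,0,0],1],[[-0.005,0,0],[0,0,0],1],[[-0.005,0,0],[0,0,0],1],[[-0.005,0,0],[0,0,0],1],[[0,0,0],[0,0,0],1]]' >/dev/null; python3 -c "
from look import *
rel()"
```

```text
t 18.8333 leg ahead 51.44 lat -0.84 z 17.92 Fa 0.63 Fn -0.25 Fz -2.38
t 19.25 leg ahead 49.85 lat -0.97 z 17.62 Fa 0.67 Fn 0.09 Fz -1.8
```

The force vanished at about 51 mm, so the gate has sprung past the leg. I'll go in a touch more to be sure, then pull back.

```bash
python3 -m handwheel '[[[-0.005,0,0],[0,0,0],1],[[-0.008,0,0],[0,0,0],1],[[0,0,0],[0,0,0],1],[[0,0,0],[0,0,0],1],[[0,0,0],[0,0,0],1]]'>/dev/null; python3 -c "
from look import *
rel()";  python3 -m handwheel '[[[0.01,0,0],[0,0,0],1],[[0.02,0,0],[0,0,0],1],[[0.02,0,0],[0,0,0],1],[[0.02,0,0],[0,0,0],1],[[0.01,0,0],[0,0,0],1]]' >/dev/null; python3 -c "
from look import *
rel()"; python3 -m handwheel '[[[0.006,0,0],[0,0,0],1],[[0.006,0,0],[0,0,0],1],[[0.006,0,0],[0,0,0],1],[[0,0,0],[0,0,0],1],[[0,0,0],[0,0,0],1]]' >/dev/null; python3 -c "
from look import *
rel()"
```

```text
t 19.6667 leg ahead 48.33 lat -0.9 z 17.53 Fa 0.56 Fn -0.32 Fz -2.72
t 20.0833 leg ahead 61.25 lat -0.97 z 17.48 Fa 0.56 Fn 0.58 Fz -1.64
t 20.5 leg ahead 62.91 lat -0.85 z 17.58 Fa 0.83 Fn 0.24 Fz -2.33
```

```bash
python3 -m handwheel '[[[0.004,0,0],[0,0,0],1],[[0.004,0,0],[0,0,0],1],[[0.004,0,0],[0,0,0],1],[[0.004,0,0],[0,0,0],1],[[0,0,0],[0,0,0],1]]'>/dev/null; python3 -c "
from look import *
rel()";  python3 -m handwheel '[[[0.004,0,0],[0,0,0],1],[[0.004,0,0],[0,0,0],1],[[0.004,0,0],[0,0,0],1],[[0,0,0],[0,0,0],1],[[0,0,0],[0,0,0],1]]' >/dev/null; python3 -c "
from look import *
rel()"; python3 -m handwheel '[[[0.004,0,0],[0,0,0],1],[[0.004,0,0],[0,0,0],1],[[0.002,0,0],[0,0,0],1],[[0,0,0],[0,0,0],1],[[0,0,0],[0,0,0],1]]' >/dev/null; python3 -c "
from look import *
rel()"
```

```text
t 20.9167 leg ahead 65.59 lat -0.88 z 17.52 Fa 0.04 Fn 0.32 Fz -1.95
t 21.3333 leg ahead 67.24 lat -0.84 z 17.55 Fa -0.39 Fn 0.3 Fz -2.64
t 21.75 leg ahead 68.68 lat -0.83 z 17.57 Fa -0.16 Fn 1.1 Fz -1.56
```

```bash
python3 -m handwheel '[[[0.004,0,0],[0,0,0],1],[[0.004,0,0],[0,0,0],1],[[0.002,0,0],[0,0,0],1],[[0,0,0],[0,0,0],1],[[0,0,0],[0,0,0],1]]'>/dev/null; python3 -c "
from look import *
rel()"
```

```text
t 22.1667 leg ahead 69.05 lat -0.74 z 17.78 Fa 3.59 Fn -1.04 Fz -3.5
```

```bash
python3 -m handwheel '[[[0.004,0,0],[0,0,0],1],[[0.004,0,0],[0,0,0],1],[[0.002,0,0],[0,0,0],1],[[0,0,0],[0,0,0],1],[[0,0,0],[0,0,0],1]]'>/dev/null; python3 -c "
from look import *
rel()"
```

```text
t 22.5833 leg ahead 69.21 lat -0.67 z 17.97 Fa 6.43 Fn -1.22 Fz -5.39
```

The leg bears rigidly on the shut gate from inside. The force is building at about 2 N per mm, so I'll raise it to about 12 N.

```bash
python3 -m handwheel '[[[0.004,0,0],[0,0,0],1],[[0.004,0,0],[0,0,0],1],[[0.003,0,0],[0,0,0],1],[[0,0,0],[0,0,0],1],[[0,0,0],[0,0,0],1]]'>/dev/null; python3 -c "
from look import *
rel()"
```

```text
t 23.0 leg ahead 69.25 lat -0.35 z 18.63 Fa 8.02 Fn -1.16 Fz -1.39
```

```bash
python3 -m handwheel '[[[0.003,0,0],[0,0,0],1],[[0.003,0,0],[0,0,0],1],[[0.002,0,0],[0,0,0],1],[[0,0,0],[0,0,0],1],[[0,0,0],[0,0,0],1]]'>/dev/null; python3 -c "
from look import *
rel()"
```

```text
t 23.4167 leg ahead 69.31 lat -0.27 z 18.96 Fa 9.66 Fn -1.41 Fz -4.21
```

```bash
python3 -m handwheel '[[[0.004,0,0],[0,0,0],1],[[0.004,0,0],[0,0,0],1],[[0.002,0,0],[0,0,0],1],[[0,0,0],[0,0,0],1],[[0,0,0],[0,0,0],1]]'>/dev/null; python3 -c "
from look import *
rel()"
```

```text
t 23.8333 leg ahead 69.36 lat -0.17 z 19.2 Fa 11.73 Fn -1.34 Fz -5.12
```

```bash
python3 -m handwheel '[[[0.001,0,0],[0,0,0],1],[[0,0,0],[0,0,0],1],[[0,0,0],[0,0,0],1],[[0,0,0],[0,0,0],1],[[0,0,0],[0,0,0],1]]'>/dev/null; python3 -c "
from look import *
rel()"
```

```text
t 24.25 leg ahead 69.39 lat -0.16 z 19.22 Fa 12.91 Fn -1.8 Fz -5.61
```

About 12–13 N held. Now relax forward, then lower onto the desk.

```bash
python3 -m handwheel '[[[-0.01,0,0],[0,0,0],1],[[-0.015,0,0],[0,0,0],1],[[-0.02,0,0],[0,0,0],1],[[-0.017,0,0],[0,0,0],1],[[0,0,0],[0,0,0],1]]'>/dev/null; python3 -c "
from look import *
rel()";  python3 -m handwheel '[[[0,0,0.01],[0,0,0],1],[[0,0,0.012],[0,0,0],1],[[0,0,0.012],[0,0,0],1],[[0,0,0.008],[0,0,0],1],[[0,0,0],[0,0,0],1]]' >/dev/null; python3 -c "
from look import *
rel()"
```

```text
t 24.6667 leg ahead 68.08 lat -1.03 z 17.12 Fa -0.08 Fn 0.01 Fz -1.21
t 25.0833 leg ahead 67.57 lat -0.98 z 10.78 Fa -0.86 Fn 0.4 Fz -1.92
```

```bash
python3 -m handwheel '[[[-0.01,0,0],[0,0,0],1],[[-0.01,0,0],[0,0,0],1],[[0,0,0.006],[0,0,0],1],[[0,0,0.006],[0,0,0],1],[[0,0,0],[0,0,0],1]]'>/dev/null; python3 -c "
from look import *
rel()";  python3 -m handwheel '[[[0,0,0.004],[0,0,0],1],[[0,0,0.003],[0,0,0],1],[[0,0,0],[0,0,0],1],[[0,0,0],[0,0,0],1],[[0,0,0],[0,0,0],1]]' >/dev/null; python3 -c "
from look import *
rel();go(.48,0,.06,75.1)"
```

```text
t 25.5 leg ahead 63.93 lat -0.92 z 9.32 Fa 0.53 Fn 0.19 Fz -2.31
t 25.9167 leg ahead 63.93 lat -0.87 z 8.39 Fa -0.74 Fn 0.03 Fz -2.69
t 25.9167 tcp [0.507  0.0303 0.0084] yaw 75.11 tilt [ 1.e-04 -0.e+00 -1.e+00] q6 0.32 F [-0.71  0.22 -2.69]
shift units [ 0.122 -0.241 -0.344] tool-z turn units 0.0 ( -0.0 deg world)
```

```bash
python3 -m handwheel '[[[0,0,0.004],[0,0,0],1],[[0,0,0.004],[0,0,0],1],[[0,0,0],[0,0,0],1],[[0,0,0],[0,0,0],1],[[0,0,0],[0,0,0],1]]'>/dev/null; python3 -c "
from look import *
rel()";  python3 -m handwheel '[[[0,0,0.004],[0,0,0],1],[[0,0,0.003],[0,0,0],1],[[0,0,0],[0,0,0],1],[[0,0,0],[0,0,0],1],[[0,0,0],[0,0,0],1]]' >/dev/null; python3 -c "
from look import *
rel()"
```

```text
t 26.3333 leg ahead 63.85 lat -0.82 z 8.11 Fa -2.36 Fn -0.68 Fz 6.19
t 26.75 leg ahead 63.85 lat -0.8 z 8.06 Fa -4.85 Fn -1.77 Fz 16.14
```

```bash
python3 -m handwheel '[[[0,0,-0.007],[0,0,0],1],[[0,0,0],[0,0,0],1],[[0,0,0],[0,0,0],0.4],[[0,0,0],[0,0,0],0.2],[[0,0,0],[0,0,0],0]]'>/dev/null; python3 -c "
from look import *
rel()";  python3 -m handwheel '[[[0,0,0],[0,0,0],-0.5],[[0,0,0],[0,0,0],-1],[[0,0,0],[0,0,0],-1],[[0,0,-0.05],[0,0,0],-1],[[0,0,-0.1],[0,0,0],-1]]'; python3 -m handwheel '[[[0,0,-0.2],[0,0,0],-1],[[0,0,-0.2],[0,0,0],-1],[[0,0,-0.2],[0,0,0],-1],[[0,0,-0.2],[0,0,0],-1],[[0.1,0,-0.1],[0,0,0],-1]]'; python3 -m handwheel '[[[0.2,0,0],[0,0,0],-1],[[0.2,0,0],[0,0,0],-1],[[0.2,0,0],[0,0,0],-1],[[0.1,0,0],[0,0,0],-1],[[0,0,0],[0,0,0],-1]]'
python3 - <<'E'
from look import *
rel();p,d=cap('top');np.savez('/tmp/top4.npz',p=p,d=d)
q,d=cap('scene')
A=cv2.resize(p[185:285,265:365],None,fx=4,fy=4,interpolation=cv2.INTER_CUBIC);B=cv2.resize(q[200:300,270:370],None,fx=4,fy=4,interpolation=cv2.INTER_CUBIC)
save(np.hstack([A,B]),'f4.png')
E
```

```text
t 27.1667 leg ahead 63.7 lat -0.78 z 7.07 Fa -0.75 Fn -0.85 Fz -0.64
time_s: 27.58
tcp_pos: [0.5053, 0.0302, 0.0288]
tool_rot: [-0.002, 0.13, 0.992, -0.0]
force: [0.6, 0.5, 0.1]
width: 1.0
grip_force: 0.0
time_s: 28.0
tcp_pos: [0.497, 0.034, 0.1692]
tool_rot: [0.004, 0.13, 0.992, 0.001]
force: [0.6, 0.4, -0.1]
width: 0.999
grip_force: 0.0
time_s: 28.42
tcp_pos: [0.3868, 0.0613, 0.1649]
tool_rot: [-0.002, 0.129, 0.992, -0.0]
force: [0.2, -0.5, 0.2]
width: 1.002
grip_force: 0.0
t 28.4167 leg ahead 188.04 lat -1.59 z 164.86 Fa 0.33 Fn -0.38 Fz 0.19
```

View pics/f4.png

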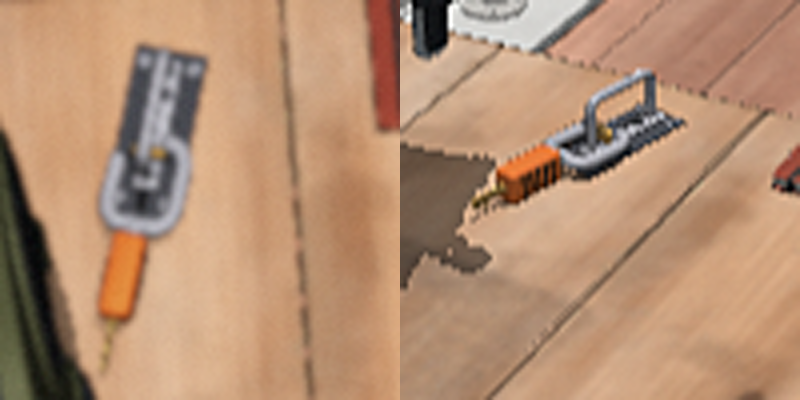

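The final view (left, top camera) shows the fob lying flat at (122,275), with the C around the near leg and the brass gate shut at (150,152). In the scene view on the right it lies on the desk with the gate behind the leg at (603,130). The robot is clear, so I'm handing in.

```bash
python3 -c "
from workcell import finish_job
print(finish_job())"
```

```text
the job is handed in; nothing more can be done
None
```

The orange fob is clipped to the eye's near leg with the gate shut; I tested it with a pull of about 12–13 N and left it lying on the desk, let go, and handed the job in (no verdict was returned).

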